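# Reset and key-jog the dough mixer

## Task

Reset the mixer's guard circuit by squeezing the sprung trigger of the fixed grip fully home and letting it spring back out. Then take the key with the plain oblong head from the key stand, push it all the way down into the lock on the control box, working it gently from side to side past the sticky pins, and turn it a full quarter turn clockwise (seen from above). The lock springs back by itself, so finish while still holding the key turned in the lock; leave the other two keys, the ring cutter and the brush where they are.

Things in the scene. Friction and masses are not known exactly. Their poses are not given: they have to be found in the camera images.
- grip_top (a point): Fixed reset grip: a black upright post, 30 mm (its x) by 32 mm (its y), 110 mm tall, on a steel foot plate of 90 x 70 x 8 mm. This point is the centre of the post's top; z up. The trigger stands on its +x side. Post and trigger together are 52 mm thick along x at rest, about 42 mm squeezed (85 mm above the table), and can be taken between the fingers from above.
- trigger_top (a point): Middle of the trigger's upper end, 98 mm above the table. The trigger is an upright flat steel lever 8 mm thick (x), 26 mm wide (y), 33 mm from the post's axis on the post's +x side (14 mm gap between lever and post), hinged at its foot 25 mm above the table.
- trigger (a joint): Angle of the trigger: 0 at rest (standing out), 0.17 rad when squeezed fully home towards the post (its top goes 12 mm towards the post, along -x). It springs back when let go; about 4 N at the top starts it and 8 N holds it home.
- key_grip (a point): The key to use: plain steel, 60 g, 71 mm tall, with a plain oblong head 10 mm thick (its x), 34 mm wide (its y), 40 mm tall. This point is the middle of the head, 20 mm below the key's top, 51 mm above its tip; z from tip to head. It starts upright, head up, in one of the stand's three slots, this point 57 mm above the table. Key and lock work either way round.
- key_tip (a point): Tip of the same key. From the tip up: a flat blade with a rounded end, 6 mm thick (x), 16 mm wide (y), 20 mm long; a round neck of 6 mm diameter, 11 mm long; then the head.
- key_disc_grip (a point): Another key, to be left in its slot: the same blade, but its head is a round disc 40 mm across and 10 mm thick. This point is the middle of the head.
- key_tee_grip (a point): Another key, to be left in its slot: the same blade, but its head is a T, with a bar 44 mm wide (its y), 12 mm tall, 10 mm thick on top of a 12 mm wide stem. This point lies 14 mm below the middle of the bar.
- stand: Key stand, a fixed wooden block 50 mm (its x) by 150 mm (its y), 28 mm tall; origin at the centre of its underside. Three slots in a row 50 mm apart along y, each 7.4 x 17.4 mm and 22 mm deep, long side along y: the heads stand in line with the block and can be pinched across their 10 mm thickness from above.
- lock_mouth (a point): Mouth of the lock: centre of the slot in its square 46 mm steel face, 106 mm above the table; z up. The slot is 8 mm wide (along this x) and 18 mm long (along this y) with 2 mm bevels; the barrel's slot under it is 7.4 x 17.4 mm. The key is fully home when the middle of its head is 22 mm above this point, and turns only within about 2 mm of that; turned, it cannot be pulled out.
- lockbox: Fixed grey control box, 120 mm (x) by 130 mm (y) by 70 mm tall, origin at the centre of its underside; the lock stands 36 mm proud on the middle of its top. Inside, two sprung sticky pins stick into the slot from its narrow ends, met when the key's tip is 15 and 21 mm below the mouth: straight pushing takes 10 to 20 N, less if the key is rocked a little along its slot.
- barrel (a joint): Turn of the lock barrel: 0 at rest, growing clockwise seen from above; stop at 1.6 rad; a full quarter is 1.57. The key turns about 0.1 rad in its slot before the barrel follows. A spring turns it back to 0 when the key is let go: about 0.03 N m at 0, 0.09 N m at a quarter turn.
- cutter: Bystander: steel ring cutter, 40 mm across, 32 mm tall, standing between the fixtures; origin at the centre of its underside.
- brush: Bystander: pastry brush about 170 mm long, lying along its x between the fixtures.

How it is judged:
On the way, in this order (a step that is already met when the one before it is completed fails the run):
1. the trigger is squeezed fully home (value of joint trigger above 0.14 rad), for 0.1 s.
2. the trigger is let go and has sprung back (value of joint trigger below 0.03 rad), for 0.1 s.
3. the oblong key is fully down in the lock, not yet turned (z of key_grip in the frame of lock_mouth below 0.0245 m and horizontal distance between key_grip and lock_mouth below 0.007 m and angle between key_grip's own z axis and vertical below 0.17 rad and value of joint barrel below 0.5 rad), for 0.1 s.
4. the key is turned a quarter clockwise (z of key_grip in the frame of lock_mouth below 0.0245 m and horizontal distance between key_grip and lock_mouth below 0.007 m and angle between key_grip's own z axis and vertical below 0.17 rad and value of joint barrel above 1.3 rad), for 0.3 s.
At the end, for the whole second after the job is handed in: The oblong key is fully down in the lock (within 2.5 mm of home, 7 mm of the lock's axis, upright within 10 degrees), the barrel is turned at least 1.3 rad (75 degrees) of the quarter and stays there, the fingers still press on the key (over 1 N), and the trigger is back at rest (under 0.03 rad) (all of step 4 and value of joint trigger below 0.03 rad and contact force between the fingers and key above 1 N); the arm keeps its last pose, push and grip.
It fails at once if one of the other two keys is shifted by more than 20 mm (distance of any of key_disc_grip, key_tee_grip from where it was at the start of the episode above 0.02 m).
It fails at once if a bystander on the table is shifted by more than 40 mm (distance of any of cutter, brush from where it was at the start of the episode above 0.04 m).
It also fails if it takes over 61 s, if anything falls off the work surface, if the arm or the gripper's body presses on something with over 40 N, if the wrist force passes 120 N, or if a joint passes its speed limit or range.

## Robot

A 6-joint arm with a two-finger parallel gripper is mounted at the origin on the work surface. World frame = base frame: x ahead of the robot, y to its left, z up, the work surface at z = 0. Lengths are in m, angles in rad, forces in N, time in s.
With the tool pointing down it reaches from about 0.275 to 0.85 m from the base axis. Payload 19 kg.
Tool frame: the origin (TCP) lies at the centre of the arm's flange, where the gripper is bolted on; the fingertips stand 173 mm ahead of it and the grasp point (between the pads) lies 155 mm ahead of it; z points along the fingers, y is the line along which they close (so a half turn about z gives the same grasp; the last joint's range is limited). The gripper opens to 85 mm and grips with 20 to 120 N. Pads are 22 mm wide; open, the fingers measure 114 mm over their backs; the gripper's body (76 mm by 85 mm) begins 54 mm behind the grasp point. The pads swing forward as they close: fully open they stand 13 mm farther back than shut.
Start: joints at [-1.338, 0.15, 1.437, -0, 1.554, -0.134], TCP at [0.206, -0.537, 0.405] pointing down, gripper open.
Joint ranges: [-2.8, 2.8], [-0.68, 2.1], [0.12, 2.68], [-1.39, 4.53], [0.16, 2.79], [-2.81, 2.81]. Speed limits (rad/s): [1.89, 1.89, 2.22, 3.01, 3.01, 3.01].

## Interface

Orientations are given as a rotation vector (axis times angle).
In Python, from workcell import get_state, get_image, camera_params, hand_in, look_for gives the robot as it stands. The module is installed in compiled form; this text tells all that it offers.
- The arm moves only by the tool move_arm, never from a script. Its argument "increments" is a list of rows, each an object with "translation": the shift along the tool's x, y, z as a fraction of full scale, a list of three; "delta_rot": the turn, a rotation vector about the tool's x, y, z as a fraction of full scale, a list of three. In form: [{"translation": [x, y, z], "delta_rot": [wx, wy, wz]}, ...]. A call has exactly 8 rows; each row shifts and turns the commanded pose from where the row before left it, along the tool's axes as they then stand; what a row does not reach is not made up. Full scale, the value 1, is 20 mm for a shift and 6 degrees for a turn. A row lasts 1/10 s, in which the tool goes at most 50 mm and 8.59 degrees, less where a joint would pass 70% of its speed; a pose out of reach is approached as far as the arm can. A call with a number of a shift or a turn outside -1 to 1 is refused whole. A call with a gripper value outside its range is refused whole. "jaw" is the opening, from 0 (shut) to 1 (fully open), set as the call begins (left out, the last holds). The fingers move at their own pace and stop on an object; "squeeze" is the grip in N (left out, the last holds). Time passes only in rows, so rows that do not move let the fingers close, or fill a call up. It gives the time, the measured TCP pose, the force, the opening and the grip force at its end, in the units of the state.
- get_state(): the state, without advancing time (a new reading comes with each control period).
- get_image(name): name is "scene" or "top"; returns (picture, depth): 384x512x3 uint8, blue, green, red; 384x512 float32, m along the optical axis (not along the pixel's ray), 0 where there is no reading.
- camera_params(name): a dict with "fovy" (degrees; the focal length in pixels is half the picture's height over the tangent of half this angle, whatever the lens; pixels are square), "cx", "cy" (the principal point, pixels), "extrinsics" (4x4, takes a point from world to camera coordinates). Camera axes: x right, y up, looking along -z (the intrinsics and any distortion apply to the point x, -y, -z); pixel columns grow to the right and rows downward; lengths in m; the calibration is good to about 2 mm. A picture is of the moment at which its call begins. camera_params takes no time and is no camera call.
- hand_in(): hands the job in; it is judged then, once.
Trained networks look in the newest picture that a camera, given by its name, has taken for a name from the list of things; names that differ only in an ending like _2 or _b are one class to them, and where a whole thing is asked for, a point or a joint stands for the part that bears it (a point fixed in the world has none). Each returns a list of dicts, best first, with "score" (0 to 1); they miss things now and then, are a little off and sometimes report something else, mostly with a low value. They report only what shows in the picture. A call takes as long as a camera call.
- look_for(camera, name): "point" ([x, y, z] in m, in world coordinates, good to about 4 mm: the middle of the surface that is visible of it).
The state is a dict: "time_s": time; "qpos": joint angles; "joint_vel": joint speeds; "joint_torque": joint torques, N m; "position": TCP position; "tool_rot": TCP orientation; "ft_force": force on the tool from outside, world axes, zero at the start; "moment": the same for the moment, N m; "grip_width": finger opening in m; "gripper_force": force on a finger pad.
Only numpy, scipy, OpenCV 4.12 (cv2) and the standard library are available. Lean on these libraries where they do the work, as an engineer would, in place of code of your own. Each camera call takes 0.05 s, during which the arm holds its last target. There are 200 camera calls.

## Working session

There is one attempt and no reset: what is moved stays moved. The work goes in short steps, Python scripts to look and compute and a tool call to move; the robot and the scene stay as the last step left them, time stands still between calls to the robot, and variables do not carry over. Pictures are saved under pics/ and viewed, at most 10 in all, crops included, and the job is handed in when it is done.

Besides the shell and the picture viewer there is one more tool, called after "Request:" as name(argument=value, ...) on one line, values as JSON. move_arm: Moves the arm, as the interface text tells. Its arguments: {"type":"object","properties":{"increments":{"type":"array"},"jaw":{"type":"number"},"squeeze":{"type":"number"}},"required":["increments"]}

```bash
mkdir -p pics; cat > h.py <<'E'
import numpy as np,cv2
from workcell import *
from scipy.spatial.transform import Rotation as R
def cam(n):
    p=camera_params(n); f=192/np.tan(np.radians(p["fovy"])/2); return p,f
def cloud(n):
    im,d=get_image(n); p,f=cam(n); v,u=np.mgrid[:384,:512]
    c=np.stack([(u-p["cx"])*d/f,-(v-p["cy"])*d/f,-d],-1)
    E=np.linalg.inv(np.array(p["extrinsics"])); w=c@E[:3,:3].T+E[:3,3]; w[d==0]=np.nan
    return im,w
def pix(n,P):
    p,f=cam(n); c=np.array(p["extrinsics"])@np.r_[P,1]; return (p["cx"]+f*c[0]/-c[2], p["cy"]+f*c[1]/c[2])
E
python3 - <<'E'
from h import *
s=get_state();print(s)
for n in("scene","top"):
    im,w=cloud(n);cv2.imwrite(f"pics/{n}0.png",im);np.save(n+"0.npy",w)
    print(n,{k:v for k,v in camera_params(n).items()})
    for t in "grip_top trigger_top trigger key_grip key_disc_grip key_tee_grip stand lock_mouth lockbox cutter brush".split():
        print(n,t,[(np.round(r["point"],3).tolist(),round(r["score"],2)) for r in look_for(n,t)][:3])
E
```

```text
{'time_s': 0.0, 'qpos': array([-1.33799164e+00,  1.51003493e-01,  1.43800581e+00, -2.27394106e-06,
        1.55379278e+00, -1.34024385e-01]), 'joint_vel': array([-0.00045677,  0.00027595,  0.00022582,  0.00084768, -0.00042995,
        0.00021281]), 'joint_torque': array([ 1.17159940e-03, -7.13059974e+01, -5.70877683e+01, -1.31997322e-04,
        9.10644099e-03,  2.68114371e-05]), 'position': array([ 0.20618984, -0.53673096,  0.40407792]), 'tool_rot': array([-3.08771004e+00, -5.72768228e-01,  9.73212946e-05]), 'ft_force': array([ 0.09313566,  0.37803375, -0.17259791]), 'moment': array([-0.00993996,  0.01643462,  0.0093517 ]), 'gripper_force': 0.0, 'grip_width': 0.08543041125998704}
scene {'fovy': 52.952188243475256, 'cx': 251.1113005065479, 'cy': 185.4349584444537, 'extrinsics': array([[ 0.63387254,  0.77341124,  0.00637667, -0.3323104 ],
       [-0.45552037,  0.36664711,  0.81121581,  0.15698596],
       [ 0.62506543, -0.51711213,  0.5847121 , -1.26662596],
       [ 0.        ,  0.        ,  0.        ,  1.        ]])}
scene grip_top [([0.528, 0.322, 0.044], 0.55)]
scene trigger_top 
[... 661 characters left out ...]
0.01487095],
       [ 0.99891548,  0.01554916,  0.04388728, -0.52300629],
       [-0.04399278,  0.00650898,  0.99901064, -1.24284396],
       [ 0.        ,  0.        ,  0.        ,  1.        ]])}
top grip_top [([0.513, 0.325, 0.005], 0.92)]
top trigger_top [([0.547, 0.315, 0.101], 0.38)]
top trigger [([0.542, 0.314, 0.094], 0.43)]
top key_grip [([0.497, -0.361, 0.069], 0.71), ([0.506, -0.308, 0.077], 0.51)]
top key_disc_grip []
top key_tee_grip [([0.52, -0.268, 0.079], 0.41)]
top stand [([0.5, -0.313, 0.025], 0.81)]
top lock_mouth [([0.546, -0.019, 0.07], 0.65)]
top lockbox [([0.549, -0.013, 0.07], 0.95)]
top cutter [([0.549, -0.152, 0.031], 0.43)]
top brush [([0.562, 0.138, 0.022], 0.73)]
```

```bash
python3 - <<'E'
import cv2,numpy as np
t=cv2.imread("pics/top0.png");s=cv2.imread("pics/scene0.png")
cv2.imwrite("pics/s1.png",s)
# top crop x2
cv2.imwrite("pics/t1.png",cv2.resize(t,(800,600)))
E
```

```text
(no output)
```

View pics/s1.png

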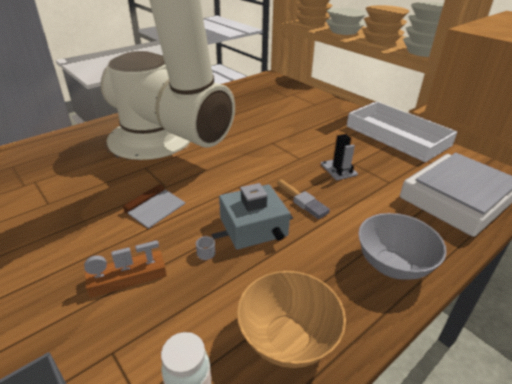

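View pics/t1.png

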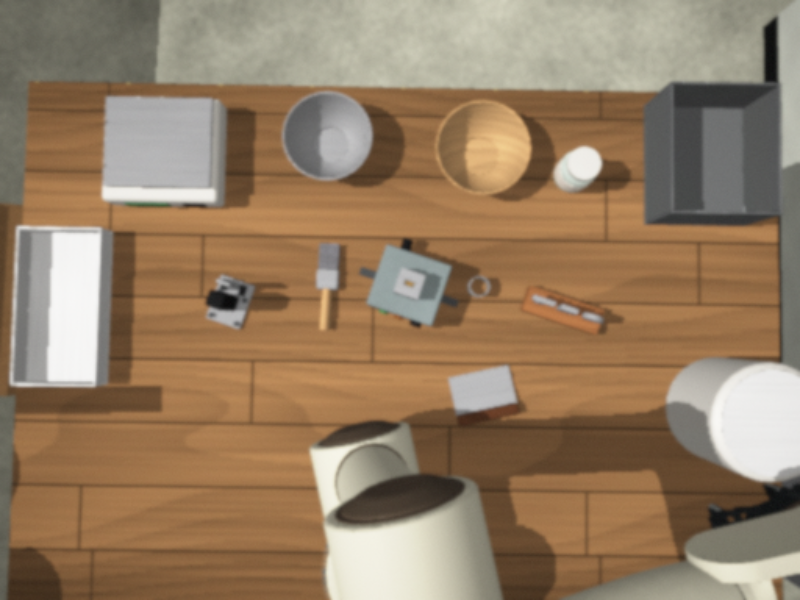

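The scene view shows the stand with the disc (95,265), the oblong key in the middle (121,258) and the tee (148,250). The lock face is at (253,192) and the grip at (343,157). In the top view the stand and box are turned by about 20°. Next I'll measure these from depth.

```bash
python3 - <<'E'
from h import *
def rect(P): 
    r=cv2.minAreaRect((P[:,:2]*1000).astype(np.float32)); return np.round(r[0],1),np.round(r[1],1),round(r[2],1)
for n in("top","scene"):
    w=np.load(n+"0.npy"); x,y,z=np.moveaxis(w,-1,0)
    def sel(cx,cy,r,z0,z1):
        m=(np.hypot(x-cx,y-cy)<r)&(z>z0)&(z<z1); return w[m]
    for nm,a in dict(lockface=(.56,-.02,.08,.098,.115),box=(.56,-.02,.11,.06,.08),keys=(.508,-.312,.11,.06,.095),keymid=(.506,-.310,.024,.06,.095),stand=(.5,-.313,.11,.02,.036),post=(.52,.32,.06,.104,.125),trig=(.54,.32,.07,.085,.104),foot=(.52,.32,.08,.004,.02)).items():
        P=sel(*a)
        if len(P)>3: print(n,nm,len(P),np.round(np.nanmean(P,0)*1000,1),rect(P))
E
python3 - <<'E'
import cv2
im=cv2.imread("pics/top0.png")
a=cv2.resize(im[145:220,120:195],(380,380),interpolation=3);b=cv2.resize(im[145:220,225:300],(380,380),interpolation=3)
cv2.imwrite("pics/c1.png",cv2.hconcat([a,b]))
c=im[170:220,325:400];cv2.imwrite("pics/c2.png",cv2.resize(c,(750,500),interpolation=3))
E
```

```text
top lockface 254 [545.3 -13.  105. ] (array([545.6, -13. ]), array([45.7, 45.8]), 72.3)
top box 1559 [544.4 -13.1  69. ] (array([544.9, -12.9]), array([129.7, 121.2]), 72.2)
top keys 156 [ 505.3 -307.6   73.5] (array([ 504.9, -309.4]), array([139.4,  10.1]), 72.3)
top keymid 49 [ 504.6 -309.8   73.6] (array([ 504.6, -310.8]), array([34.2,  9.7]), 72.3)
top stand 660 [ 503.6 -309.3   27.1] (array([ 504.6, -311.2]), array([150.4,  50.2]), 72.3)
top post 114 [510.8 334.5 108.9] (array([519.3, 331.8]), array([31.7, 48. ]), 69.9)
top trig 56 [522.9 323.4  95.9] (array([519.7, 329. ]), array([27.6, 53.8]), 79.7)
top foot 430 [505.  328.7   8. ] (array([517. , 317.9]), array([139. , 143.3]), 16.8)
scene lockface 343 [552.7 -16.1 105.6] (array([549. , -13.8]), array([46.5, 50.3]), 71.5)
scene box 1636 [564.4 -26.9  70.3] (array([549.7, -14.8]), array([130.1, 122.2]), 72.0)
scene keys 556 [ 510.3 -313.5   71.8] (array([ 508.8, -310.9]), array([140. ,  13.3]), 71.8)
scene keymid 184 [ 510.6 -313.3   71.7] (array([ 508.3, -312.5]), array([33.8, 12.2]), 70.8)
scene stand 1395 [ 515.8 -314.4   28.2] (array([ 507.9, -312.4]), array([150.2,  52.9]), 72.5)
scene post 83 [518.5 330.8 109.5] (array([516.6, 333.7]), array([34.1, 30.8]), 79.4)
scene trig 144 [531.6 323.9  94.2] (array([527.3, 329. ]), array([31.7, 51.5]), 74.5)
scene foot 293 [523.7 317.8   9.6] (array([525.6, 312.4]), array([124.1,  93.9]), 6.6)
```

View pics/c1.png

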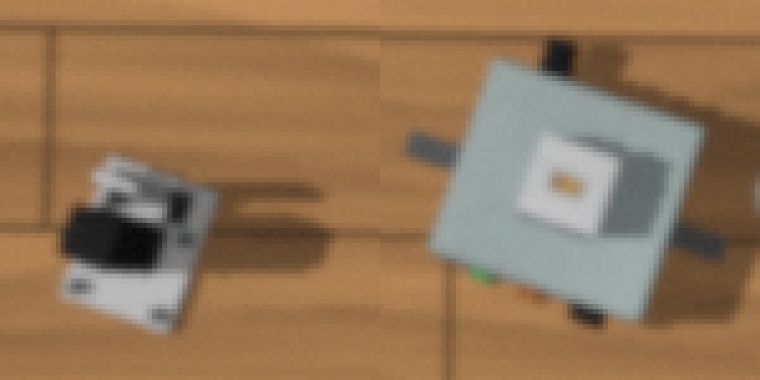

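View pics/c2.png

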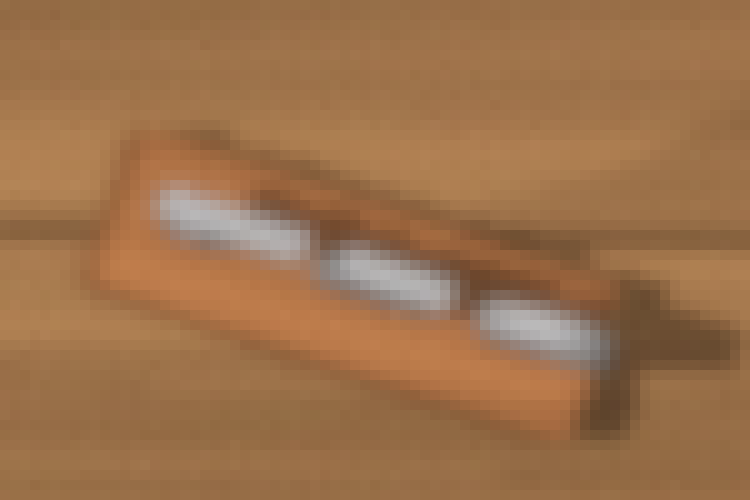

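The crops show black post and grey trigger at about (115,240) and (140,210), the slot at (568,183), and the oblong key in the middle of the stand. All fixtures are yawed about -17.7°. I'll turn the tool first, since that yaw suits every step.

Request:
move_arm(increments=[{"translation":[0,0,0],"delta_rot":[0,0,-1]},{"translation":[0,0,0],"delta_rot":[0,0,-1]},{"translation":[0,0,0],"delta_rot":[0,0,-1]},{"translation":[0,0,0],"delta_rot":[0,0,-1]},{"translation":[0,0,0],"delta_rot":[0,0,-1]},{"translation":[0,0,0],"delta_rot":[0,0,-1]},{"translation":[0,0,0],"delta_rot":[0,0,-1]},{"translation":[0,0,0],"delta_rot":[0,0,-1]}], jaw=1)

```text
time_s: 2.0
position: [0.2062, -0.5367, 0.4046]
tool_rot: [-2.585, -1.785, -0.0]
ft_force: [-0.0, 0.1, -0.2]
grip_width: 0.0853
gripper_force: 0.0
```

```bash
cat >> h.py <<'E'
def go(P,yaw=None):
    s=get_state(); r=R.from_rotvec(s["tool_rot"]).as_matrix()
    print("t",round(s["time_s"],2),"pos",np.round(s["position"],4),"yaw_y",np.degrees(np.arctan2(r[1,1],r[0,1])).round(2),"tilt",np.round(r[:,2],3),"w",s["grip_width"],"F",np.round(s["ft_force"],1),s["gripper_force"])
    print("tool units (20mm):",np.round(r.T@(np.array(P)-s["position"])/.02,3))
E
python3 - <<'E'
from h import *
def rect(P): 
    r=cv2.minAreaRect((P[:,:2]*1000).astype(np.float32)); return np.round(r[0],1),np.round(r[1],1),round(r[2],1)
for n in("top","scene"):
    w=np.load(n+"0.npy"); im=cv2.imread(f"pics/{n}0.png"); x,y,z=np.moveaxis(w,-1,0)
    g=im.max(-1); near=np.hypot(x-.52,y-.325)<.075; sat=im.max(-1).astype(int)-im.min(-1)
    for nm,m in dict(post=near&(z>.1)&(g<60),trig=near&(z>.085)&(z<.108)&(g>90),foot=near&(z>.0045)&(z<.02)&(sat<25)&(g>80)).items():
        P=w[m]
        if len(P)>3: print(n,nm,len(P),np.round(np.median(P,0)*1000,1),rect(P))
go([.52,.33,.35])
E
```

```text
top post 100 [511.7 332.3 109. ] (array([511.8, 333.6]), array([30.3, 26.6]), 72.0)
top trig 35 [541.  326.4  97.1] (array([520.7, 332.2]), array([29. , 52.7]), 73.0)
top foot 348 [494.4 327.1   7.9] (array([510.7, 334.1]), array([69.9, 88.8]), 71.8)
scene post 89 [521.5 327.3 109.6] (array([518.3, 332. ]), array([31. , 28.3]), 73.9)
scene trig 53 [549.2 324.6  95. ] (array([545.4, 329.9]), array([17.9, 36.2]), 18.9)
scene foot 192 [529.6 317.8   8.7] (array([515.7, 332.5]), array([69.1, 92.9]), 74.4)
t 2.0 pos [ 0.2062 -0.5367  0.4046] yaw_y -20.74 tilt [-0.  0. -1.] w 0.08531256758816057 F [-0.   0.1 -0.2] 0.0
tool units (20mm): [46.085 -0.671  2.739]
```

Request:
move_arm(increments=[{"translation":[0,0,0],"delta_rot":[0,0,-0.46]},{"translation":[1,0.03,0.1],"delta_rot":[0,0,0]},{"translation":[1,0.03,0.1],"delta_rot":[0,0,0]},{"translation":[1,0.03,0.1],"delta_rot":[0,0,0]},{"translation":[1,0.03,0.1],"delta_rot":[0,0,0]},{"translation":[1,0.03,0.1],"delta_rot":[0,0,0]},{"translation":[1,0.03,0.1],"delta_rot":[0,0,0]},{"translation":[1,0.03,0.1],"delta_rot":[0,0,0]}])

```text
time_s: 2.8
position: [0.2542, -0.4042, 0.3906]
tool_rot: [2.545, 1.841, 0.0]
ft_force: [-0.2, -0.4, 0.7]
grip_width: 0.0851
gripper_force: 0.0
```

Request:
move_arm(increments=[{"translation":[1,0.03,0.1],"delta_rot":[0,0,0]},{"translation":[1,0.03,0.1],"delta_rot":[0,0,0]},{"translation":[1,0.03,0.1],"delta_rot":[0,0,0]},{"translation":[1,0.03,0.1],"delta_rot":[0,0,0]},{"translation":[1,0.03,0.1],"delta_rot":[0,0,0]},{"translation":[1,0.03,0.1],"delta_rot":[0,0,0]},{"translation":[1,0.03,0.1],"delta_rot":[0,0,0]},{"translation":[1,0.03,0.1],"delta_rot":[0,0,0]}])

```text
time_s: 3.6
position: [0.3088, -0.2533, 0.3746]
tool_rot: [2.545, 1.842, 0.0]
ft_force: [0.7, 0.7, -0.8]
grip_width: 0.0852
gripper_force: 0.0
```

Request:
move_arm(increments=[{"translation":[1,0.03,0.1],"delta_rot":[0,0,0]},{"translation":[1,0.03,0.1],"delta_rot":[0,0,0]},{"translation":[1,0.03,0.1],"delta_rot":[0,0,0]},{"translation":[1,0.03,0.1],"delta_rot":[0,0,0]},{"translation":[1,0.03,0.1],"delta_rot":[0,0,0]},{"translation":[1,0.03,0.1],"delta_rot":[0,0,0]},{"translation":[1,0.03,0.1],"delta_rot":[0,0,0]},{"translation":[1,0.03,0.1],"delta_rot":[0,0,0]}])

```text
time_s: 4.4
position: [0.3631, -0.1028, 0.3586]
tool_rot: [2.545, 1.842, 0.0]
ft_force: [0.2, -0.5, -0.0]
grip_width: 0.0855
gripper_force: 0.0
```

Request:
move_arm(increments=[{"translation":[1,0.03,0.1],"delta_rot":[0,0,0]},{"translation":[1,0.03,0.1],"delta_rot":[0,0,0]},{"translation":[1,0.03,0.1],"delta_rot":[0,0,0]},{"translation":[1,0.03,0.1],"delta_rot":[0,0,0]},{"translation":[1,0.03,0.1],"delta_rot":[0,0,0]},{"translation":[1,0.03,0.1],"delta_rot":[0,0,0]},{"translation":[1,0.03,0.1],"delta_rot":[0,0,0]},{"translation":[1,0.03,0.1],"delta_rot":[0,0,0]}])

```text
time_s: 5.2
position: [0.4176, 0.0476, 0.3427]
tool_rot: [2.545, 1.842, 0.0]
ft_force: [0.8, 0.4, 0.3]
grip_width: 0.0855
gripper_force: 0.0
```

Request:
move_arm(increments=[{"translation":[1,0.03,0.1],"delta_rot":[0,0,0]},{"translation":[1,0.03,0.1],"delta_rot":[0,0,0]},{"translation":[1,0.03,0.1],"delta_rot":[0,0,0]},{"translation":[1,0.03,0.1],"delta_rot":[0,0,0]},{"translation":[1,0.03,0.1],"delta_rot":[0,0,0]},{"translation":[1,0.03,0.1],"delta_rot":[0,0,0]},{"translation":[1,0.03,0.1],"delta_rot":[0,0,0]},{"translation":[1,0.03,0.1],"delta_rot":[0,0,0]}])

```text
time_s: 6.0
position: [0.4721, 0.198, 0.3267]
tool_rot: [-2.545, -1.842, -0.0]
ft_force: [0.9, -0.3, -1.0]
grip_width: 0.0853
gripper_force: 0.0
```

```bash
python3 -c "
from h import *
go([.5202,.3311,.242])"
```

```text
t 6.0 pos [0.4721 0.198  0.3267] yaw_y -18.22 tilt [ 0.  0. -1.] w 0.08533177333373727 F [ 0.9 -0.3 -1. ] 0.0
tool units (20mm): [7.071 0.207 4.234]
```

Request:
move_arm(increments=[{"translation":[1,0.03,0],"delta_rot":[0,0,0]},{"translation":[1,0.03,0],"delta_rot":[0,0,0]},{"translation":[1,0.03,0],"delta_rot":[0,0,0]},{"translation":[1,0.03,0],"delta_rot":[0,0,0]},{"translation":[1,0.03,0],"delta_rot":[0,0,0]},{"translation":[1,0.03,0],"delta_rot":[0,0,0]},{"translation":[1,0.03,0],"delta_rot":[0,0,0]},{"translation":[0.07,0,0],"delta_rot":[0,0,0]}])

```text
time_s: 6.8
position: [0.5203, 0.3317, 0.3264]
tool_rot: [-2.544, -1.843, 0.0]
ft_force: [0.1, -0.1, -0.6]
grip_width: 0.0856
gripper_force: 0.0
```

Request:
move_arm(increments=[{"translation":[0,0,0.7],"delta_rot":[0,0,0]},{"translation":[0,0,0.7],"delta_rot":[0,0,0]},{"translation":[0,0,0.7],"delta_rot":[0,0,0]},{"translation":[0,0,0.7],"delta_rot":[0,0,0]},{"translation":[0,0,0.7],"delta_rot":[0,0,0]},{"translation":[0,0,0.7],"delta_rot":[0,0,0]},{"translation":[0,0,0],"delta_rot":[0,0,0]},{"translation":[0,0,0],"delta_rot":[0,0,0]}])

```text
time_s: 7.6
position: [0.5206, 0.3298, 0.2427]
tool_rot: [-2.545, -1.841, 0.0]
ft_force: [-0.5, -0.4, 1.3]
grip_width: 0.0853
gripper_force: 0.0
```

Request:
move_arm(increments=[{"translation":[0,0,0],"delta_rot":[0,0,0]},{"translation":[0,0,0],"delta_rot":[0,0,0]},{"translation":[0,0,0],"delta_rot":[0,0,0]},{"translation":[0,0,0],"delta_rot":[0,0,0]},{"translation":[0,0,0],"delta_rot":[0,0,0]},{"translation":[0,0,0],"delta_rot":[0,0,0]},{"translation":[0,0,0],"delta_rot":[0,0,0]},{"translation":[0,0,0],"delta_rot":[0,0,0]}], jaw=0, squeeze=40)

```text
time_s: 8.4
position: [0.5199, 0.3303, 0.2444]
tool_rot: [-2.544, -1.842, -0.001]
ft_force: [-15.8, 0.2, 17.7]
grip_width: 0.0423
gripper_force: 42.8
```

Request:
move_arm(increments=[{"translation":[0,0,0],"delta_rot":[0,0,0]},{"translation":[0,0,0],"delta_rot":[0,0,0]},{"translation":[0,0,0],"delta_rot":[0,0,0]},{"translation":[0,0,0],"delta_rot":[0,0,0]},{"translation":[0,0,0],"delta_rot":[0,0,0]},{"translation":[0,0,0],"delta_rot":[0,0,0]},{"translation":[0,0,0],"delta_rot":[0,0,0]},{"translation":[0,0,0],"delta_rot":[0,0,0]}], squeeze=60)

```text
time_s: 9.2
position: [0.5197, 0.3304, 0.2445]
tool_rot: [-2.544, -1.842, -0.0]
ft_force: [-19.0, 0.1, 19.9]
grip_width: 0.0417
gripper_force: 58.9
```

Request:
move_arm(increments=[{"translation":[0,0,0],"delta_rot":[0,0,0]},{"translation":[0,0,0],"delta_rot":[0,0,0]},{"translation":[0,0,0],"delta_rot":[0,0,0]},{"translation":[0,0,0],"delta_rot":[0,0,0]},{"translation":[0,0,0],"delta_rot":[0,0,0]},{"translation":[0,0,0],"delta_rot":[0,0,0]},{"translation":[0,0,-0.5],"delta_rot":[0,0,0]},{"translation":[0,0,-0.8],"delta_rot":[0,0,0]}], jaw=1)

```text
time_s: 10.0
position: [0.5204, 0.3298, 0.2688]
tool_rot: [-2.545, -1.841, 0.002]
ft_force: [-0.5, -1.0, 1.6]
grip_width: 0.0853
gripper_force: 0.0
```

```bash
python3 -c "
from h import *
go([.5065,-.3115,.30])"
```

```text
t 10.0 pos [0.5204 0.3298 0.2688] yaw_y -18.23 tilt [-0.001 -0.001 -1.   ] w 0.0853187773122197 F [-0.5 -1.   1.6] 0.0
tool units (20mm): [-30.673   9.365  -1.542]
```

Request:
move_arm(increments=[{"translation":[0,0,-1],"delta_rot":[0,0,0]},{"translation":[0,0,-1],"delta_rot":[0,0,0]},{"translation":[-1,0.3,0],"delta_rot":[0,0,0]},{"translation":[-1,0.3,0],"delta_rot":[0,0,0]},{"translation":[-1,0.3,0],"delta_rot":[0,0,0]},{"translation":[-1,0.3,0],"delta_rot":[0,0,0]},{"translation":[-1,0.3,0],"delta_rot":[0,0,0]},{"translation":[-1,0.3,0],"delta_rot":[0,0,0]}])

```text
time_s: 10.8
position: [0.5171, 0.2038, 0.3096]
tool_rot: [2.545, 1.842, 0.001]
ft_force: [-0.3, -0.1, -0.6]
grip_width: 0.0855
gripper_force: 0.0
```

Request:
move_arm(increments=[{"translation":[-1,0.3,0],"delta_rot":[0,0,0]},{"translation":[-1,0.3,0],"delta_rot":[0,0,0]},{"translation":[-1,0.3,0],"delta_rot":[0,0,0]},{"translation":[-1,0.3,0],"delta_rot":[0,0,0]},{"translation":[-1,0.3,0],"delta_rot":[0,0,0]},{"translation":[-1,0.3,0],"delta_rot":[0,0,0]},{"translation":[-1,0.3,0],"delta_rot":[0,0,0]},{"translation":[-1,0.3,0],"delta_rot":[0,0,0]}])

```text
time_s: 11.6
position: [0.5127, 0.0367, 0.3096]
tool_rot: [2.545, 1.841, 0.001]
ft_force: [0.6, 0.2, 0.2]
grip_width: 0.0851
gripper_force: 0.0
```

Request:
move_arm(increments=[{"translation":[-1,0.3,0],"delta_rot":[0,0,0]},{"translation":[-1,0.3,0],"delta_rot":[0,0,0]},{"translation":[-1,0.3,0],"delta_rot":[0,0,0]},{"translation":[-1,0.3,0],"delta_rot":[0,0,0]},{"translation":[-1,0.3,0],"delta_rot":[0,0,0]},{"translation":[-1,0.3,0],"delta_rot":[0,0,0]},{"translation":[-1,0.3,0],"delta_rot":[0,0,0]},{"translation":[-1,0.3,0],"delta_rot":[0,0,0]}], jaw=0.5)

```text
time_s: 12.4
position: [0.5082, -0.1303, 0.3096]
tool_rot: [2.545, 1.841, 0.001]
ft_force: [-0.0, 1.0, -0.5]
grip_width: 0.0425
gripper_force: 0.0
```

```bash
python3 -c "
from h import *
im,w=cloud('top')
x,y,z=np.moveaxis(w,-1,0);P=w[(np.hypot(x-.52,y-.325)<.06)&(z>.085)&(im.max(-1)>90)]
print('trig now',len(P),np.round(np.median(P,0),4))
go([.5065,-.3115,.222])"
```

```text
trig now 33 [0.541  0.327  0.0966]
t 12.45 pos [ 0.5082 -0.1325  0.3095] yaw_y -18.28 tilt [ 0.001 -0.001 -1.   ] w 0.04240349378282265 F [-1.1 -2.9 -0.3] 0.0
tool units (20mm): [-8.521  2.721  4.385]
```

Request:
move_arm(increments=[{"translation":[-1,0.31,0],"delta_rot":[0,0,0]},{"translation":[-1,0.31,0],"delta_rot":[0,0,0]},{"translation":[-1,0.31,0],"delta_rot":[0,0,0]},{"translation":[-1,0.31,0],"delta_rot":[0,0,0]},{"translation":[-1,0.31,0],"delta_rot":[0,0,0]},{"translation":[-1,0.31,0],"delta_rot":[0,0,0]},{"translation":[-1,0.31,0],"delta_rot":[0,0,0]},{"translation":[-1,0.31,0],"delta_rot":[0,0,0]}])

```text
time_s: 13.25
position: [0.5054, -0.2978, 0.3094]
tool_rot: [2.545, 1.841, 0.0]
ft_force: [0.3, 0.4, -0.4]
grip_width: 0.0425
gripper_force: 0.0
```

Request:
move_arm(increments=[{"translation":[-0.52,0.24,0],"delta_rot":[0,0,0]},{"translation":[0,0,0.7],"delta_rot":[0,0,0]},{"translation":[0,0,0.7],"delta_rot":[0,0,0]},{"translation":[0,0,0.7],"delta_rot":[0,0,0]},{"translation":[0,0,0.7],"delta_rot":[0,0,0]},{"translation":[0,0,0.7],"delta_rot":[0,0,0]},{"translation":[0,0,0.7],"delta_rot":[0,0,0]},{"translation":[0,0,0.4],"delta_rot":[0,0,0]}])

```text
time_s: 14.05
position: [0.5066, -0.308, 0.215]
tool_rot: [-2.544, -1.841, 0.001]
ft_force: [0.6, 0.2, -0.4]
grip_width: 0.0426
gripper_force: 0.0
```

```bash
python3 -c "
from h import *
im,w=cloud('scene')
u,v=pix('scene',[.508,-.312,.08]);u,v=int(u),int(v);print(u,v)
cv2.imwrite('pics/k1.png',cv2.resize(im[v-70:v+50,max(u-80,0):u+80],(800,600),interpolation=3))
go([.5065,-.3115,.217])"
```

```text
120 249
t 14.1 pos [ 0.5064 -0.3079  0.2142] yaw_y -18.22 tilt [-0.002  0.002 -1.   ] w 0.0424397882587849 F [-0.4 -0.2 -1.3] 0.0
tool units (20mm): [-0.168  0.06  -0.14 ]
```

View pics/k1.png

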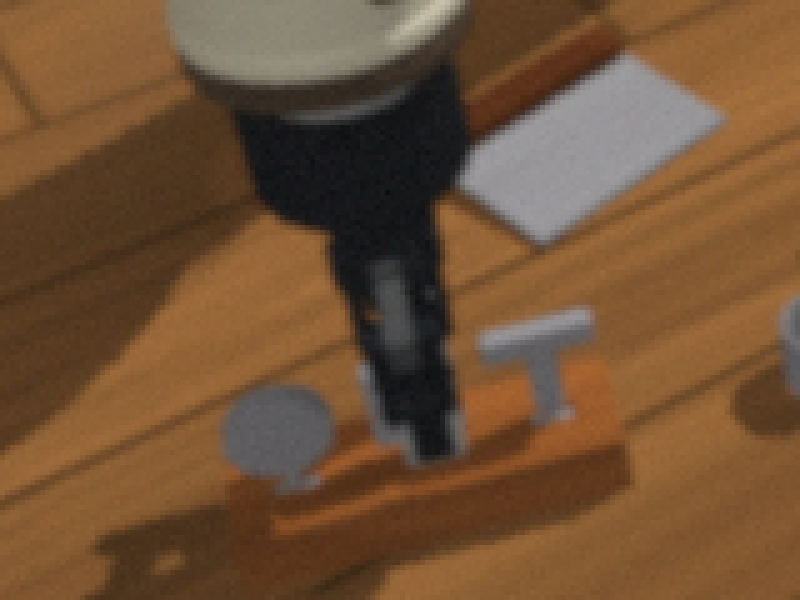

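The fingers straddle the middle (oblong) key around (420,400), slightly towards the tee at (540,370). I'll correct that by 3 mm and close.

Request:
move_arm(increments=[{"translation":[-0.16,0.04,-0.14],"delta_rot":[0,0,0]},{"translation":[0,0,0],"delta_rot":[0,0,0]},{"translation":[0,0,0],"delta_rot":[0,0,0]},{"translation":[0,0,0],"delta_rot":[0,0,0]},{"translation":[0,0,0],"delta_rot":[0,0,0]},{"translation":[0,0,0],"delta_rot":[0,0,0]},{"translation":[0,0,0],"delta_rot":[0,0,0]},{"translation":[0,0,0],"delta_rot":[0,0,0]}], jaw=0, squeeze=60)

```text
time_s: 14.9
position: [0.5067, -0.3118, 0.2204]
tool_rot: [2.544, 1.841, 0.001]
ft_force: [0.5, -2.5, 7.1]
grip_width: 0.009
gripper_force: 60.5
```

```bash
python3 -c "
from h import *
go([.5065,-.3115,.217])"
```

```text
t 14.9 pos [ 0.5067 -0.3118  0.2204] yaw_y -18.22 tilt [ 0.001 -0.001 -1.   ] w 0.008964570294034713 F [ 0.5 -2.5  7.1] 60.50170540809631
tool units (20mm): [ 0.012 -0.015  0.172]
```

Request:
move_arm(increments=[{"translation":[0,0,-0.3],"delta_rot":[0,0,0]},{"translation":[0,0,-0.7],"delta_rot":[0,0,0]},{"translation":[0,0,-0.8],"delta_rot":[0,0,0]},{"translation":[0,0,-0.8],"delta_rot":[0,0,0]},{"translation":[0,0,-0.9],"delta_rot":[0,0,0]},{"translation":[0,0,-0.9],"delta_rot":[0,0,0]},{"translation":[0,0,-0.9],"delta_rot":[0,0,0]},{"translation":[0,0,-0.6],"delta_rot":[0,0,0]}])

```text
time_s: 15.7
position: [0.5064, -0.3114, 0.339]
tool_rot: [2.544, 1.841, 0.001]
ft_force: [0.2, -0.5, -0.5]
grip_width: 0.0092
gripper_force: 59.9
```

```bash
python3 -c "
from h import *
im,w=cloud('scene')
u,v=pix('scene',[.508,-.312,.14]);u,v=int(u),int(v)
cv2.imwrite('pics/k2.png',cv2.resize(im[v-50:v+70,max(u-80,0):u+80],(800,600),interpolation=3))
go([.5476,-.0136,.337])"
```

```text
t 15.75 pos [ 0.5066 -0.3116  0.3405] yaw_y -18.22 tilt [ 0.002 -0.002 -1.   ] w 0.008519085217974677 F [-0.3 -0.1  1.9] 59.86549973487854
tool units (20mm): [14.792 -2.712  0.156]
```

View pics/k2.png

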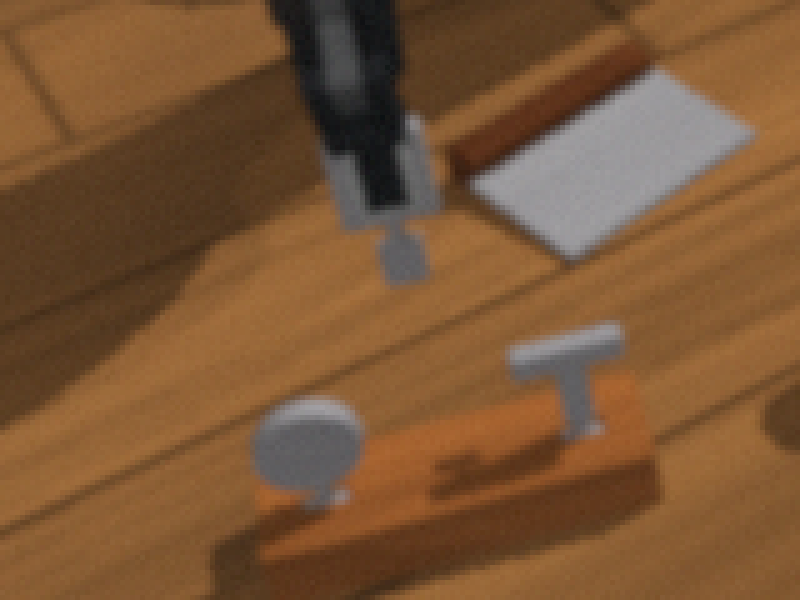

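The oblong key is held square at (385,190), blade down, and the other two keys are undisturbed. On to the lock.

Request:
move_arm(increments=[{"translation":[0.95,-0.17,0],"delta_rot":[0,0,0]},{"translation":[0.95,-0.17,0],"delta_rot":[0,0,0]},{"translation":[0.95,-0.17,0],"delta_rot":[0,0,0]},{"translation":[0.95,-0.17,0],"delta_rot":[0,0,0]},{"translation":[0.95,-0.17,0],"delta_rot":[0,0,0]},{"translation":[0.95,-0.17,0],"delta_rot":[0,0,0]},{"translation":[0.95,-0.17,0],"delta_rot":[0,0,0]},{"translation":[0.95,-0.17,0],"delta_rot":[0,0,0]}])

```text
time_s: 16.55
position: [0.528, -0.1565, 0.3367]
tool_rot: [-2.543, -1.842, 0.001]
ft_force: [0.5, -0.8, 0.0]
grip_width: 0.0091
gripper_force: 59.8
```

Request:
move_arm(increments=[{"translation":[0.95,-0.17,0],"delta_rot":[0,0,0]},{"translation":[0.95,-0.17,0],"delta_rot":[0,0,0]},{"translation":[0.95,-0.17,0],"delta_rot":[0,0,0]},{"translation":[0.95,-0.17,0],"delta_rot":[0,0,0]},{"translation":[0.95,-0.17,0],"delta_rot":[0,0,0]},{"translation":[0.95,-0.17,0],"delta_rot":[0,0,0]},{"translation":[0.95,-0.17,0],"delta_rot":[0,0,0]},{"translation":[0.54,-0.16,0],"delta_rot":[0,0,0]}])

```text
time_s: 17.35
position: [0.5471, -0.0113, 0.3368]
tool_rot: [-2.543, -1.843, 0.001]
ft_force: [0.4, -0.1, -0.3]
grip_width: 0.0091
gripper_force: 59.8
```

```bash
python3 -c "
from h import *
im,w=cloud('scene')
u,v=pix('scene',[.548,-.014,.12]);u,v=int(u),int(v);print(u,v)
a=im[v-50:v+40,u-60:u+60]
cv2.imwrite('pics/k3.png',cv2.resize(a,(800,600),interpolation=3))
# key head / lockface positions in one view
x,y,z=np.moveaxis(w,-1,0)
for nm,m in dict(face=(np.hypot(x-.548,y+.014)<.04)&(z>.1)&(z<.112),).items():
  P=w[m];print(nm,len(P),cv2.minAreaRect((P[:,:2]*1000).astype(np.float32)))
go([.5476,-.0136,.32])"
```

```text
253 185
face 322 ((548.9788818359375, -14.098102569580078), (47.32228088378906, 49.481266021728516), 69.32994079589844)
t 17.4 pos [ 0.5471 -0.0106  0.3369] yaw_y -18.11 tilt [-0.001  0.001 -1.   ] w 0.008936777426472682 F [-0.4  2.  -0.7] 59.83968794345856
tool units (20mm): [-0.133  0.072  0.846]
```

View pics/k3.png

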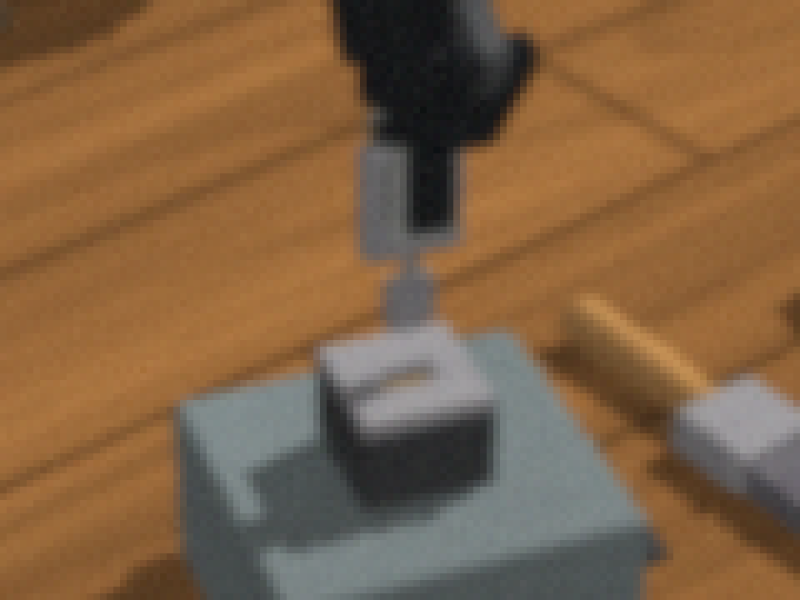

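The key hangs behind and above the slot, with its tip near (410,325) and the slot at (398,378), consistent with the plan. I'll apply the small correction and descend to the mouth, feeling for force.

Request:
move_arm(increments=[{"translation":[-0.13,0.07,0],"delta_rot":[0,0,0]},{"translation":[0,0,0.3],"delta_rot":[0,0,0]},{"translation":[0,0,0.3],"delta_rot":[0,0,0]},{"translation":[0,0,0.2],"delta_rot":[0,0,0]},{"translation":[0,0,0.1],"delta_rot":[0,0,0]},{"translation":[0,0,0.1],"delta_rot":[0,0,0]},{"translation":[0,0,0.1],"delta_rot":[0,0,0]},{"translation":[0,0,0],"delta_rot":[0,0,0]}])

```text
time_s: 18.2
position: [0.5484, -0.0164, 0.316]
tool_rot: [2.545, 1.841, 0.004]
ft_force: [8.0, 7.8, -1.1]
grip_width: 0.0089
gripper_force: 59.6
```

```bash
python3 -c "
from h import *
go([.5476,-.0136,.3144]);print(get_state()['moment'])"
```

```text
t 18.2 pos [ 0.5484 -0.0164  0.316 ] yaw_y -18.24 tilt [ 0.002  0.001 -1.   ] w 0.008940249339382828 F [ 8.   7.8 -1.1] 59.60704743862152
tool units (20mm): [ 0.119 -0.079  0.082]
[ 1.76562929 -1.54369862  0.00948377]
```

Tip has entered the mouth with some side load, because I over-corrected from a lagging reading. I'll undo that and look at the forces.

Request:
move_arm(increments=[{"translation":[0.07,0.02,0],"delta_rot":[0,0,0]},{"translation":[0.06,0.02,0],"delta_rot":[0,0,0]},{"translation":[0,0,0.1],"delta_rot":[0,0,0]},{"translation":[0,0,0.1],"delta_rot":[0,0,0]},{"translation":[0,0,0.1],"delta_rot":[0,0,0]},{"translation":[0,0,0],"delta_rot":[0,0,0]},{"translation":[0,0,0],"delta_rot":[0,0,0]},{"translation":[0,0,0],"delta_rot":[0,0,0]}])

```text
time_s: 19.0
position: [0.5495, -0.0143, 0.3094]
tool_rot: [-2.545, -1.841, 0.0]
ft_force: [-1.8, 0.2, -0.6]
grip_width: 0.0092
gripper_force: 59.7
```

```bash
python3 -c "
from h import *
go([.5476,-.0136,.2914]);s=get_state();print(s['moment'])
r=R.from_rotvec(s['tool_rot']).as_matrix();print('Ftool',r.T@s['ft_force'],r.T@s['moment'])"
```

```text
t 19.0 pos [ 0.5495 -0.0143  0.3094] yaw_y -18.23 tilt [-0.  0. -1.] w 0.009172983370390506 F [-1.8  0.2 -0.6] 59.719072580337524
tool units (20mm): [ 0.004 -0.102  0.902]
[0.07718414 0.30373857 0.03368272]
Ftool [-0.39117365 -1.71414538  0.61426012] [ 0.31264151 -0.02169669 -0.03366858]
```

Nearly force-free at 11 mm depth. Now down past the pins with small side-to-side rocking.

Request:
move_arm(increments=[{"translation":[0.05,0,0.1],"delta_rot":[0,0,0]},{"translation":[-0.1,0,0.1],"delta_rot":[0,0,0]},{"translation":[0.1,0,0.08],"delta_rot":[0,0,0]},{"translation":[-0.1,0,0.08],"delta_rot":[0,0,0]},{"translation":[0.1,0,0.06],"delta_rot":[0,0,0]},{"translation":[-0.1,0,0.06],"delta_rot":[0,0,0]},{"translation":[0.1,0,0.06],"delta_rot":[0,0,0]},{"translation":[-0.05,0,0],"delta_rot":[0,0,0]}])

```text
time_s: 19.8
position: [0.5496, -0.0142, 0.2986]
tool_rot: [-2.545, -1.841, -0.001]
ft_force: [-2.5, 4.9, 1.7]
grip_width: 0.0092
gripper_force: 60.2
```

Request:
move_arm(increments=[{"translation":[0.05,0,0.06],"delta_rot":[0,0,0]},{"translation":[-0.1,0,0.06],"delta_rot":[0,0,0]},{"translation":[0.1,0,0.06],"delta_rot":[0,0,0]},{"translation":[-0.1,0,0.06],"delta_rot":[0,0,0]},{"translation":[0.1,0,0.06],"delta_rot":[0,0,0]},{"translation":[-0.1,0,0.04],"delta_rot":[0,0,0]},{"translation":[0.05,0,0.02],"delta_rot":[0,0,0]},{"translation":[0,0,0],"delta_rot":[0,0,0]}])

```text
time_s: 20.6
position: [0.5495, -0.0145, 0.2915]
tool_rot: [2.545, 1.841, -0.001]
ft_force: [-4.2, 0.2, 3.8]
grip_width: 0.009
gripper_force: 60.5
```

```bash
python3 -c "
from h import *
go([.5476,-.0136,.2914]);s=get_state()
r=R.from_rotvec(s['tool_rot']).as_matrix();print('Ftool',r.T@s['ft_force'],r.T@s['moment'])
im,w=cloud('scene')
u,v=pix('scene',[.548,-.014,.12]);u,v=int(u),int(v)
cv2.imwrite('pics/k4.png',cv2.resize(im[v-50:v+40,u-60:u+60],(800,600),interpolation=3))"
```

```text
t 20.6 pos [ 0.5495 -0.0145  0.2915] yaw_y -18.23 tilt [-0. -0. -1.] w 0.009016393920966813 F [-4.2  0.2  3.8] 60.53915619850159
tool units (20mm): [ 0.011 -0.105  0.005]
Ftool [-1.08380954 -4.03856305 -3.81939763] [ 0.81202168 -0.25067725 -0.02357057]
```

View pics/k4.png

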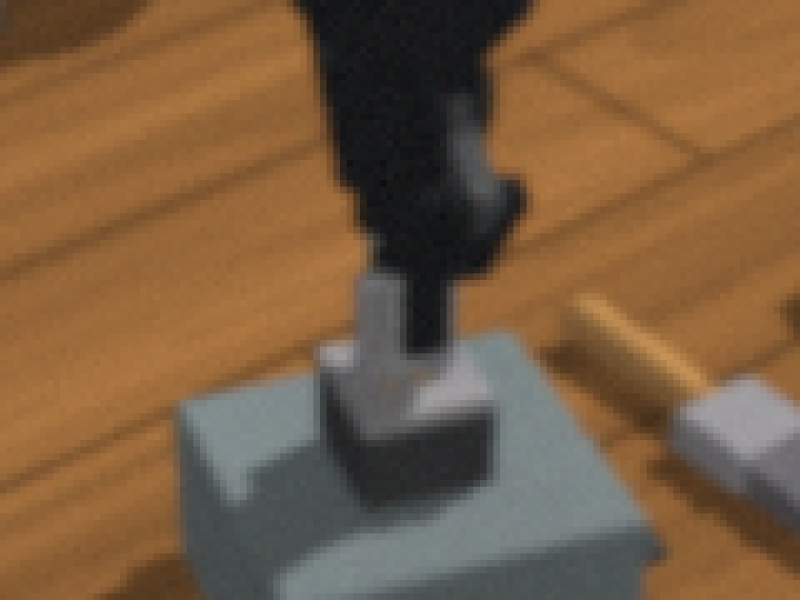

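The key head now sits right on the lock face at about (400,370). I'll press a bit further to confirm it bottoms out.

Request:
move_arm(increments=[{"translation":[0.05,-0.03,0.04],"delta_rot":[0,0,0]},{"translation":[-0.1,-0.03,0.04],"delta_rot":[0,0,0]},{"translation":[0.1,0,0.03],"delta_rot":[0,0,0]},{"translation":[-0.1,0,0.03],"delta_rot":[0,0,0]},{"translation":[0.05,0,0],"delta_rot":[0,0,0]},{"translation":[0,0,0],"delta_rot":[0,0,0]},{"translation":[0,0,0],"delta_rot":[0,0,0]},{"translation":[0,0,0],"delta_rot":[0,0,0]}])

```text
time_s: 21.45
position: [0.549, -0.0141, 0.2909]
tool_rot: [2.543, 1.84, 0.004]
ft_force: [-5.4, 0.8, 25.8]
grip_width: 0.0091
gripper_force: 64.0
```

```bash
python3 -c "
from h import *
go([.5476,-.0136,.2914]);s=get_state()
r=R.from_rotvec(s['tool_rot']).as_matrix();print('Ftool',r.T@s['ft_force'],r.T@s['moment'])
im,w=cloud('scene');x,y,z=np.moveaxis(w,-1,0)
m=(np.hypot(x-.549,y+.014)<.03)&(z>.1)&(im.max(-1)>70)
P=w[m];print(np.histogram(P[:,2],np.arange(.1,.17,.004)))
Q=P[(P[:,2]>.115)&(P[:,2]<.15)];print(len(Q),Q.mean(0),Q[:,2].max())"
```

```text
t 21.45 pos [ 0.549  -0.0141  0.2909] yaw_y -18.22 tilt [ 0.004 -0.001 -1.   ] w 0.00907103179092813 F [-5.4  0.8 25.8] 63.97808790206909
tool units (20mm): [ 0.001 -0.072 -0.027]
Ftool [ -0.90683159  -5.24430983 -25.82481658] [ 1.11565642 -0.23526508 -0.0013059 ]
(array([ 27, 153,  34,  15,   9,  13,  15,  15,  12,  13,  14,  18,  15,
         4,   2,   0,   1]), array([0.1  , 0.104, 0.108, 0.112, 0.116, 0.12 , 0.124, 0.128, 0.132,
       0.136, 0.14 , 0.144, 0.148, 0.152, 0.156, 0.16 , 0.164, 0.168]))
122 [ 0.55378966 -0.02305279  0.13429597] 0.14992077687305155
```

Hard stop at 26 N and the head top at about 0.149, so the key is home. I'll ease the push and turn clockwise (positive about tool z).

Request:
move_arm(increments=[{"translation":[0,-0.05,-0.06],"delta_rot":[0,0,0]},{"translation":[0,0,0],"delta_rot":[0,0,0.5]},{"translation":[0,0,0],"delta_rot":[0,0,0.8]},{"translation":[0,0,0],"delta_rot":[0,0,0.8]},{"translation":[0,0,0],"delta_rot":[0,0,0.8]},{"translation":[0,0,0],"delta_rot":[0,0,0.8]},{"translation":[0,0,0],"delta_rot":[0,0,0.8]},{"translation":[0,0,0],"delta_rot":[0,0,0.5]}])

```text
time_s: 22.3
position: [0.5482, -0.0139, 0.2912]
tool_rot: [2.935, 1.114, 0.005]
ft_force: [2.4, -1.0, 12.0]
grip_width: 0.0093
gripper_force: 61.9
```

```bash
python3 -c "
from h import *
go([.5476,-.0136,.2914]);s=get_state()
r=R.from_rotvec(s['tool_rot']).as_matrix();print('Ftool',r.T@s['ft_force'],r.T@s['moment'])"
```

```text
t 22.3 pos [ 0.5482 -0.0139  0.2912] yaw_y -48.42 tilt [ 0.004 -0.001 -1.   ] w 0.00929894895089618 F [ 2.4 -1.  12. ] 61.861571073532104
tool units (20mm): [-0.013 -0.029 -0.011]
Ftool [  1.18872152   2.40927263 -11.96718223] [-0.41899891  0.1763894  -0.1056095 ]
```

Request:
move_arm(increments=[{"translation":[0,0,0],"delta_rot":[0,0,0.8]},{"translation":[0,0,0],"delta_rot":[0,0,0.8]},{"translation":[0,0,0],"delta_rot":[0,0,0.8]},{"translation":[0,0,0],"delta_rot":[0,0,0.8]},{"translation":[0,0,0],"delta_rot":[0,0,0.8]},{"translation":[0,0,0],"delta_rot":[0,0,0.8]},{"translation":[0,0,0],"delta_rot":[0,0,0.8]},{"translation":[0,0,0],"delta_rot":[0,0,0.6]}])

```text
time_s: 23.1
position: [0.5483, -0.0141, 0.2912]
tool_rot: [3.138, 0.12, 0.007]
ft_force: [3.4, -3.0, 10.3]
grip_width: 0.0093
gripper_force: 61.7
```

Request:
move_arm(increments=[{"translation":[0,0,0],"delta_rot":[0,0,0.8]},{"translation":[0,0,0],"delta_rot":[0,0,0.8]},{"translation":[0,0,0],"delta_rot":[0,0,0.8]},{"translation":[0,0,0],"delta_rot":[0,0,0.8]},{"translation":[0,0,0],"delta_rot":[0,0,0.8]},{"translation":[0,0,0],"delta_rot":[0,0,0.6]},{"translation":[0,0,0],"delta_rot":[0,0,0]},{"translation":[0,0,0],"delta_rot":[0,0,0]}])

```text
time_s: 23.9
position: [0.5483, -0.0143, 0.2912]
tool_rot: [3.077, -0.627, 0.007]
ft_force: [2.9, -5.2, 10.9]
grip_width: 0.0091
gripper_force: 61.7
```

```bash
python3 -c "
from h import *
go([.5476,-.0136,.2914]);s=get_state()
r=R.from_rotvec(s['tool_rot']).as_matrix();print('Ftool',r.T@s['ft_force'],r.T@s['moment'],s['qpos'])
im,w=cloud('scene')
u,v=pix('scene',[.548,-.014,.12]);u,v=int(u),int(v)
cv2.imwrite('pics/k5.png',cv2.resize(im[v-50:v+40,u-60:u+60],(800,600),interpolation=3))"
```

```text
t 23.9 pos [ 0.5483 -0.0143  0.2912] yaw_y -113.05 tilt [ 0.004 -0.002 -1.   ] w 0.009085210413070356 F [ 2.9 -5.2 10.9] 61.66345417499542
tool units (20mm): [-0.046 -0.018 -0.008]
Ftool [  4.78848162   3.66189672 -10.85671846] [-0.81484072  1.13768815 -0.03997936] [-1.66232719e-01  1.59658631e-01  1.66095810e+00 -1.16197629e-03
  1.31641244e+00  1.80708814e+00]
```

View pics/k5.png

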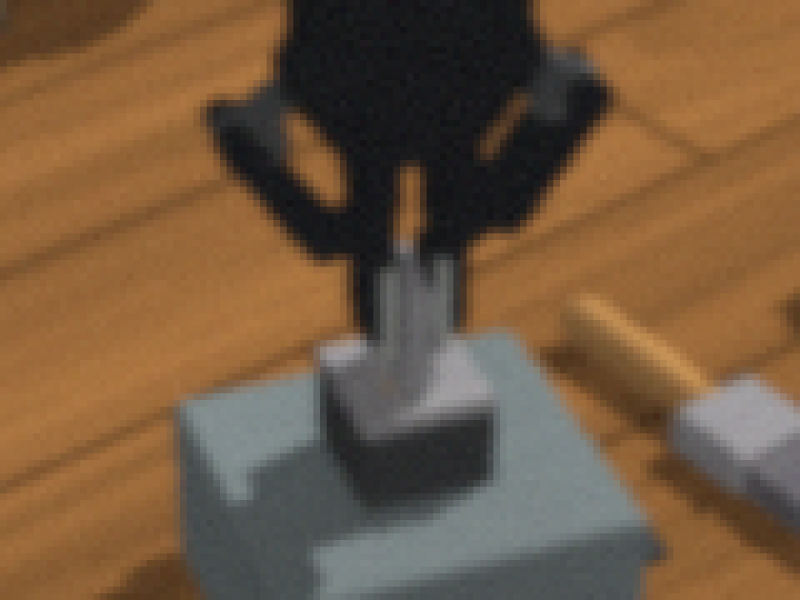

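The key head at about (410,330) has turned with the fingers and is still seated. One small nudge to reach the full quarter, then hold.

Request:
move_arm(increments=[{"translation":[0,0,0],"delta_rot":[0,0,0.15]},{"translation":[0,0,0],"delta_rot":[0,0,0.15]},{"translation":[0,0,0],"delta_rot":[0,0,0]},{"translation":[0,0,0],"delta_rot":[0,0,0]},{"translation":[0,0,0],"delta_rot":[0,0,0]},{"translation":[0,0,0],"delta_rot":[0,0,0]},{"translation":[0,0,0],"delta_rot":[0,0,0]},{"translation":[0,0,0],"delta_rot":[0,0,0]}])

```text
time_s: 24.75
position: [0.5483, -0.0143, 0.2913]
tool_rot: [3.067, -0.675, 0.007]
ft_force: [3.1, -5.4, 10.5]
grip_width: 0.0089
gripper_force: 61.7
```

```bash
python3 -c "
from h import *
go([.5476,-.0136,.2914]);s=get_state();print(s['moment'])
print(hand_in())"
```

```text
t 24.75 pos [ 0.5483 -0.0143  0.2913] yaw_y -114.84 tilt [ 0.004 -0.002 -1.   ] w 0.008945083018317392 F [ 3.1 -5.4 10.5] 61.6619610786438
tool units (20mm): [-0.047 -0.017 -0.008]
[-1.26545316 -0.61350082  0.04870749]
the job is handed in; nothing more can be done
None
```

I handed the job in at 24.8 s without a reported verdict: the trigger was squeezed home and sprang back, and the oblong key is seated in the lock, turned about 96.6° at the wrist (roughly a full quarter at the barrel) and still gripped at 62 N.

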